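# Set the tension of a cam gluing press

### The arm

A 6-joint arm with a two-finger parallel gripper is mounted at the origin on the work surface. World frame = base frame: x ahead of the robot, y to its left, z up, the work surface at z = 0. Lengths are in m, angles in degrees, forces in N, time in s.
With the tool pointing down it reaches from about 0.4 to 0.825 m from the base axis. Payload 7 kg.
Tool frame: the origin (TCP) lies at the very end of the fingers, on their centre line; the grasp point (between the pads) lies 19 mm behind it (ctrl.hold_point_z is the distance from the TCP to the grasp point, in m); z points along the fingers, y is the line along which they close (so a half turn about z gives the same grasp; the last joint's range is limited). The gripper opens to 88 mm and grips with 3 to 60 N. Pads are 19 mm wide; open, the fingers measure 130 mm over their backs; the gripper's body (78 mm by 193 mm) begins 47 mm behind the grasp point.
Start: joints at [16.507, 20.546, 0.682, 0, -70.136, -16.507], TCP at [0.675, -0, 0.227] pointing down, gripper open.
Joint ranges: [-176.03, 176.03], [-82.01, 121.73], [-58.28, 71.71], [-173.87, 95.51], [-174.79, -0.11], [-173.66, 173.66]. Speed limits (degrees/s): [136.94, 136.94, 172.46, 180, 180, 180].

### API

Orientations are given as [roll, pitch, yaw] about the fixed x, y, z axes, in that order (R = Rz(yaw) Ry(pitch) Rx(roll)).
In Python, from plant import sensors, viewer, workorder, ctrl gives the robot as it stands.
- The arm moves only by the shell command python3 -m pendant 'ROWS'. ROWS is JSON, a list of rows, each a list of 3 entries, a list of its own where there are three numbers: the opening, from -1 (shut) to 1 (fully open), so that 0 is half open, then the shift along the tool's x, y, z in m, then the turn, a rotation vector about the tool's x, y, z in degrees. A call has 1 to 10 rows; each row is the pose to reach, as a shift and turn from the pose commanded when the call began, along the tool's axes at that moment; what a row does not reach only later rows make up. A row lasts 1/12 s, in which the tool goes at most 41.7 mm and 7.16 degrees, less where a joint would pass 70% of its speed; a pose out of reach is approached as far as the arm can. A call with a gripper value outside its range is refused whole. The fingers move at their own pace and stop on an object; the grip force is fixed at half the most. Time passes only in rows, so rows that repeat a pose let the fingers close. It gives the time, the measured TCP pose, the force, the opening and the grip force at its end, in the units of the state.
- sensors.get_obs(): the state, without advancing time (a new reading comes with each control period).
- viewer.snapshot(name): name is "scene" or "side" or "wrist"; returns the picture (480x640x3 uint8, red, green, blue); there is no depth.
- viewer.camera_params(name): a dict with "fx", "fy", "cx", "cy" (pixels), "dist" ([k1, k2, p1, p2, k3] as OpenCV has them; the pictures are not rectified), "extrinsics" (4x4, takes a point from world to camera coordinates). Camera axes: x right, y up, looking along -z (the intrinsics and any distortion apply to the point x, -y, -z); pixel columns grow to the right and rows downward; lengths in m; the calibration is good to about 2 mm. A picture is of the moment at which its call begins: read the wrist's pose just before it. camera_params takes no time and is no camera call; for the wrist camera it gives the pose at the moment of the call.
- workorder.close_job(): hands the job in; it is judged then, once.
The state is a dict: "clock": time; "joint_pos": joint angles; "qvel": joint speeds; "tau": joint torques, N m; "tool_pos": TCP position; "orientation": TCP orientation; "force": force on the tool from outside, world axes, zero at the start; "moment": the same for the moment, N m; "opening": finger opening in m; "gripper_force": force on a finger pad.
Only numpy, scipy, OpenCV 4.12 (cv2) and the standard library are available. Lean on these libraries where they do the work, as an engineer would, in place of code of your own. Each camera call takes 0.05 s, during which the arm holds its last target. There are 200 camera calls.

### The job

The small gluing press holds a stack of lantern discs far too loosely. Flip its cam lever up all the way to its stop just past upright, and only then turn the adjusting nut clockwise by its crank arm until the arm points at the upright tooth on the dial plate; then flip the lever fully closed again so that the discs are held at that tension. Leave the discs and the things lying around the press where they are.

Things in the scene. Friction and masses are not known exactly. Their poses are not given: they have to be found in the camera images.
- press: gluing press bolted down: dark steel base plate 220 x 130 x 15 mm, x -120 to +100 mm; origin on the table, z up, +x away from the robot (yaw within 0.45 rad). Steel column at x = +60 with the cam lever on top; aluminium crosshead from it to the vertical screw at x = -40, with a dial plate (radius 44, top 88 mm high when closed), crank-arm nut above and rubber pad below
- lever (a joint): cam lever angle: 0 = closed (lever lies to the press's +y side, rising 0.35 rad above level), 1.5 rad = fully open (just past upright). Swings about an axis along the press's x and stays where it is left (friction torque about 0.18 N m). Opening lifts the crosshead, nut and pad by 6 mm; closing presses them down
- lever_hinge (a point): centre of the lever's pivot pin, 95 mm above the table; axes parallel to the press's when closed
- lever_tip (a point): outer end of the steel lever, 92 mm from the pivot. The bar is 14 mm wide (along the press's x) and 10 mm thick; its last 22 mm are 18 mm wide and 13 mm thick
- nut (a joint): angle of the adjusting nut: grows clockwise seen from above, range 0 to 4.3 rad, starts between 0.2 and 1.4. At 3.2 the crank arm points exactly at the tooth. 1 rad lowers the pad 2 mm. Stays where it is left (friction torque about 0.09 N m)
- nut_axis (a point): top centre of the nut's hub, on the nut's vertical axis; the hub is 32 mm across
- nut_peg (a point): top centre of the upright round peg at the end of the nut's crank arm: 12 mm diameter, stands 32 mm above the arm, 45 mm from the nut's axis, free all round (push it, or take it from above)
- mark (a point): top of the upright steel tooth (8 x 7 mm) at the rim of the dial plate, 64 mm from the nut's axis on the press's +y side. Its top is 97 mm above the table with the lever closed, 103 mm with it open; pass above it with the fingertips
- pad (a joint): how far the pad's spring is squeezed, m (4000 N/m): 0 to 0.0005 when loose, about 0.004 (16 N) when the nut stands at the tooth and the lever is closed
- stack: the glued discs, plywood, 100 mm across and 18 mm thick, lying loose on the base plate under the pad; origin at the centre of the underside
- glue: bystander: glue bottle, 44 mm diameter, 110 mm high; origin under its centre
- tape: bystander: roll of tape lying flat, 90 mm across, 20 mm high; origin under its centre
- spare: bystander: single plywood disc, 100 mm across, 6 mm thick; origin under its centre
- stick: bystander: lantern stick, 160 mm long, box-shaped handle 25 mm thick; origin near its middle, on the table

How it is judged:
By the outcome, as a careful person would: the job done as asked, in the order asked, and still so for the second after the job is handed in, with the robot touching nothing.
It also fails if it takes over 67 s, if anything falls off the work surface, if the arm or the gripper's body presses on something with over 40 N, if the wrist force passes 120 N, or if a joint passes its speed limit or range.

## Working session

There is one attempt and no reset: what is moved stays moved. The work goes in short steps, Python scripts to look and compute and a shell command to move; the robot and the scene stay as the last step left them, time stands still between calls to the robot, and variables do not carry over. Pictures are saved under pics/ and viewed, at most 10 in all, crops included, and the job is handed in when it is done.

```bash
ls; mkdir -p pics
python3 - <<'E'
from plant import sensors, viewer
import cv2,numpy as np
o=sensors.get_obs();print(o)
ims=[]
for n in ["scene","side"]:
    im=viewer.snapshot(n); cv2.imwrite(f"pics/{n}0.png",im[:,:,::-1])
    p=viewer.camera_params(n);print(n,{k:np.round(v,3).tolist() for k,v in p.items()})
E
```

```text
pics
{'clock': 0.0, 'joint_pos': array([ 1.65073168e+01,  2.05916766e+01,  6.33745489e-01, -1.89985005e-02,
       -7.01364455e+01, -1.65073447e+01]), 'qvel': array([-1.56911405e-04, -1.38704374e-01, -5.50185605e-03,  2.02795452e-01,
        3.36885836e-02,  4.86942177e-03]), 'tau': array([-8.00930356e-04, -5.82726967e+01,  2.93058443e+01,  6.99745238e+00,
        6.93249181e-03, -2.06530804e-04]), 'tool_pos': array([ 6.74508933e-01, -2.98498751e-05,  2.25623283e-01]), 'orientation': array([ 1.79904438e+02, -9.69478968e-03, -9.00064899e+01]), 'force': array([ 0.12497763,  0.58522042, -0.34381584]), 'moment': array([-0.01871581, -0.08494966,  0.02580125]), 'gripper_force': 0.0, 'opening': 0.08764229429706599}
scene {'fx': 528.285, 'fy': 528.285, 'cx': 315.039, 'cy': 245.376, 'dist': [-0.017, 0.0, 0.0, 0.0, 0.0], 'extrinsics': [[0.099, 0.995, -0.018, -0.086], [-0.579, 0.072, 0.812, 0.234], [0.809, -0.07, 0.583, -1.382], [0.0, 0.0, 0.0, 1.0]]}
side {'fx': 444.104, 'fy': 444.104, 'cx': 321.205, 'cy': 237.533, 'dist': [-0.003, 0.0, 0.0, 0.0, 0.0], 'extrinsics': [[-0.739, -0.673, 0.009, 0.441], [0.364, -0.388, 0.847, -0.31], [-0.567, 0.629, 0.532, -0.41], [0.0, 0.0, 0.0, 1.0]]}
```

View pics/scene0.png

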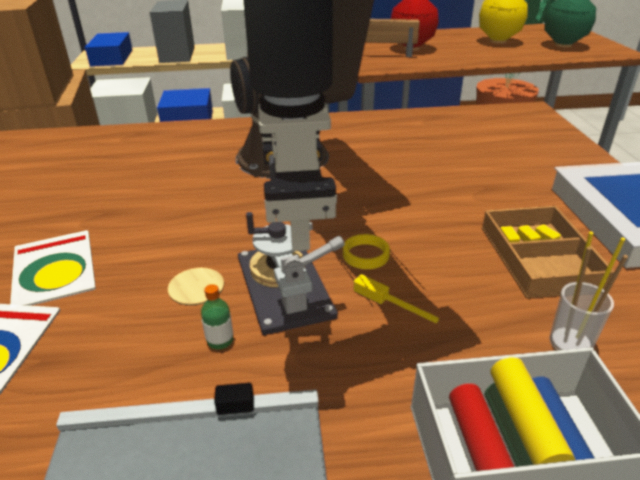

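View pics/side0.png

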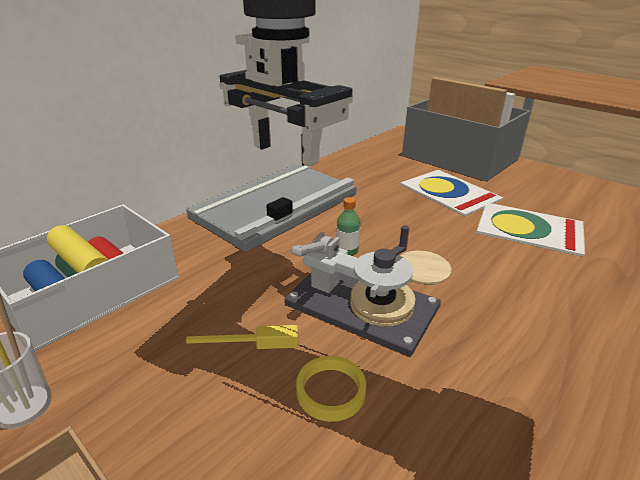

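The scene view shows the press with base corners near (238,252), (336,315), (266,330), the peg top near (250,214), hub near (277,229) and lever tip near (339,241). The side view shows the peg top near (405,228), hub near (385,253), lever tip near (296,250), and base corners near (286,297), (409,351), (440,303).

```bash
cat > h.py <<'E'
import numpy as np,cv2
from plant import viewer
def ray(n,uv,p=None):
    p=p or viewer.camera_params(n)
    K=np.array([[p['fx'],0,p['cx']],[0,p['fy'],p['cy']],[0,0,1.]])
    x,y=cv2.undistortPoints(np.array([[uv]],float),K,np.array(p['dist'],float))[0,0]
    E=np.array(p['extrinsics']);R,t=E[:3,:3],E[:3,3]
    d=R.T@np.array([x,-y,-1]);return -R.T@t,d/np.linalg.norm(d)
def plane(n,uv,z,p=None):
    c,d=ray(n,uv,p);return c+d*(z-c[2])/d[2]
def tri(a,b):
    (c1,d1),(c2,d2)=a,b
    s=np.linalg.lstsq(np.c_[d1,-d2],c2-c1,rcond=None)[0]
    p,q=c1+s[0]*d1,c2+s[1]*d2
    return (p+q)/2,np.linalg.norm(p-q)
def proj(n,X,p=None):
    p=p or viewer.camera_params(n);E=np.array(p['extrinsics']);q=E[:3,:3]@X+E[:3,3]
    K=np.array([[p['fx'],0,p['cx']],[0,p['fy'],p['cy']],[0,0,1.]])
    return cv2.projectPoints(np.array([[q[0],-q[1],-q[2]]]),np.zeros(3),np.zeros(3),K,np.array(p['dist'],float))[0].ravel()
E
python3 - <<'E'
from h import *
np.set_printoptions(precision=4,suppress=True)
for k,a,b in [("peg",(250,214),(405,228)),("hub",(277,229),(385,254)),("tip",(339,241),(296,250))]:
    print(k,*tri(ray("scene",a),ray("side",b)))
for n,uv in [("scene",(238,252)),("scene",(336,315)),("scene",(266,328)),("side",(286,297)),("side",(409,351)),("side",(440,303))]: print(n,uv,plane(n,uv,.015))
ims=[cv2.resize(cv2.imread("pics/scene0.png")[200:340,220:360],(560,560),interpolation=cv2.INTER_CUBIC)]
cv2.imwrite("pics/c1.png",ims[0])
E
```

```text
peg [ 0.4952 -0.0719  0.1372] 0.0004956690724854691
hub [ 0.5002 -0.0295  0.1077] 0.004212063833749976
tip [0.5817 0.0699 0.1283] 0.002440390628001858
scene (238, 252) [ 0.4339 -0.1057  0.015 ]
scene (336, 315) [0.6299 0.0582 0.015 ]
scene (266, 328) [ 0.6467 -0.057   0.015 ]
side (286, 297) [0.6189 0.0603 0.015 ]
side (409, 351) [0.4093 0.0245 0.015 ]
side (440, 303) [ 0.4292 -0.0961  0.015 ]
```

View pics/c1.png

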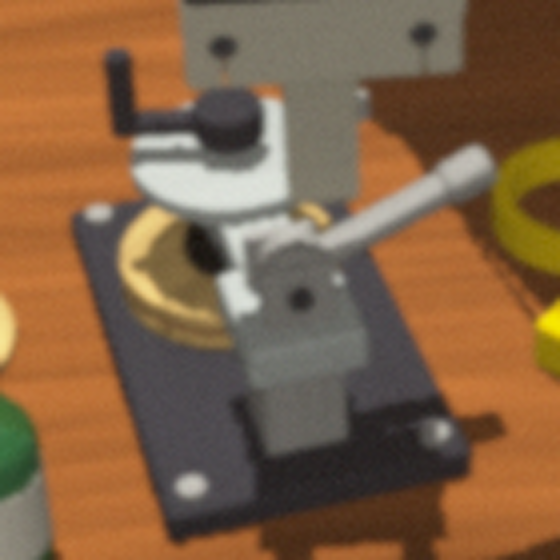

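The enlarged view shows the nut peg on the -y side of the dial and the lever resting on the +y side. From the corners, press yaw is about 0.165 rad, the origin about (0.537, -0.017) and the lever grasp point about (0.584, 0.067, 0.122). The sizes are consistent. I'll go above the lever tip and look from close by.

```bash
python3 -m pendant '[[0,[-0.017,0.023,0.007],[0,0,-2.4]],[0,[-0.034,0.046,0.014],[0,0,-4.8]],[0,[-0.051,0.069,0.021],[0,0,-7.2]],[0,[-0.067,0.091,0.027],[0,0,-9.5]],[0,[-0.067,0.091,0.027],[0,0,-9.5]],[0,[-0.067,0.091,0.027],[0,0,-9.5]],[0,[-0.067,0.091,0.027],[0,0,-9.5]]]'
python3 - <<'E'
from h import *
np.set_printoptions(precision=4,suppress=True)
from plant import sensors
o=sensors.get_obs();print(o['tool_pos'],o['orientation'],o['opening'])
p=viewer.camera_params("wrist");import pickle;pickle.dump(p,open("w1.pkl","wb"))
cv2.imwrite("pics/w1.png",viewer.snapshot("wrist")[:,:,::-1])
c=np.array([.5374,-.017,0]);y=.165;R=cv2.Rodrigues(np.array([0,0,y]))[0]
for k,q in dict(grasp=(.06,.075,.1224),tip=(.06,.0864,.1266),hinge=(.06,0,.095),nut=(-.04,0,.108),mark=(-.04,.064,.097),tcp=None).items():
    X=o['tool_pos'] if q is None else c+R@np.array(q)
    print(k,X,proj("wrist",X,p))
E
```

```text
clock: 0.68
tool_pos: [0.5843, 0.0671, 0.1998]
orientation: [-180.0, -0.0, -80.5]
force: [-0.2, -0.7, -0.1]
opening: 0.0471
gripper_force: 0.0
[0.5843 0.0671 0.1998] [-179.9769   -0.0061  -80.4835] 0.047093851749871
grasp [0.5843 0.0668 0.1224] [318.139  243.2531]
tip [0.5824 0.0781 0.1266] [318.098  263.3977]
hinge [ 0.5966 -0.0071  0.095 ] [318.3959 115.3795]
nut [ 0.4979 -0.0236  0.108 ] [487.3845 114.8197]
mark [0.4874 0.0396 0.097 ] [470.372  216.8242]
tcp [0.5843 0.0671 0.1998] [316.9055 294.418 ]
```

View pics/w1.png

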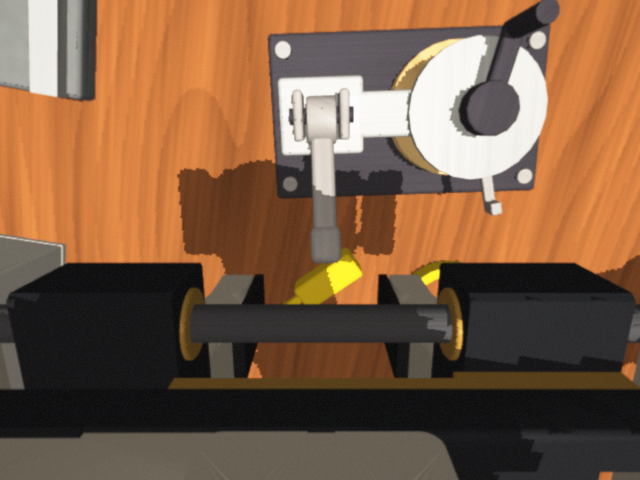

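The wrist view shows the lever running from the hinge at (322,117) to its tip end at (326,260), the hub at (490,108), the peg top at (545,10) and the tooth at (494,208). The base edge from (270,36) to (550,25) means the press is yawed about 2° more than I took it to be.

Run:
```python
from h import *
import pickle;p=pickle.load(open("w1.pkl","rb"))
np.set_printoptions(precision=4,suppress=True)
P=lambda uv,z:plane("wrist",uv,z,p)
h=P((322,117),.098);n=P((490,108),.108);t=P((326,261),.124);g=P((545,11),.137);m=P((494,208),.097)
b=[P(q,.015) for q in [(270,36),(550,25),(533,188),(279,197)]]
print("hinge",h,"nut",n,"tip",t,"peg",g,"mark",m);print(np.array(b))
a=lambda v:np.degrees(np.arctan2(v[1],v[0]))
print("yaw",a(h-n),a(t-h)-90,a(m-n)-90,a(b[0]-b[1]),a(b[3]-b[2]),"d",np.linalg.norm((h-n)[:2]),np.linalg.norm((t-h)[:2]),np.linalg.norm((g-n)[:2]),np.linalg.norm((m-n)[:2]),"peg",a(g-n))
```

```text
hinge [ 0.5942 -0.0065  0.098 ] nut [ 0.4975 -0.0276  0.108 ] tip [0.5778 0.0766 0.124 ] peg [ 0.4944 -0.0728  0.137 ] mark [0.4737 0.0313 0.097 ]
[[ 0.6441 -0.0615  0.015 ]
 [ 0.4327 -0.1046  0.015 ]
 [ 0.4081  0.0188  0.015 ]
 [ 0.6197  0.0621  0.015 ]]
yaw 12.28895067486661 11.174493441686735 21.965176623942455 11.52930148917294 11.57164093657866 d 0.09900976329882558 0.08473161080808857 0.04530777445339783 0.06343914273317221 peg -93.86554969339322
```

```bash
python3 -m pendant '[[0,[-0.001,0.005,0.02],[0,0,-2]],[0,[-0.001,0.005,0.045],[0,0,-2]],[0,[-0.001,0.005,0.07],[0,0,-2]],[0,[-0.001,0.005,0.09],[0,0,-2]],[0,[-0.001,0.005,0.097],[0,0,-2]],[0,[-0.001,0.005,0.097],[0,0,-2]],[-1,[-0.001,0.005,0.097],[0,0,-2]],[-1,[-0.001,0.005,0.097],[0,0,-2]],[-1,[-0.001,0.005,0.097],[0,0,-2]],[-1,[-0.001,0.005,0.097],[0,0,-2]]]'
```

```text
clock: 1.57
tool_pos: [0.5796, 0.0674, 0.1038]
orientation: [-179.9, 0.0, -78.5]
force: [0.4, -0.0, 0.9]
opening: 0.0227
gripper_force: 0.0
```

Run:
```python
import numpy as np
# lever arc, tool x = -press y, z = down ; r=80
for r in [.08]:
  for a in np.arange(0,1.61,.15):
    y=r*np.cos(.35+a);z=r*np.sin(.35+a)
    print(round(a,2),"tx %.4f tz %.4f"%(r*np.cos(.35)-y, r*np.sin(.35)-z))
```

```text
0.0 tx 0.0000 tz 0.0000
0.15 tx 0.0049 tz -0.0109
0.3 tx 0.0115 tz -0.0210
0.45 tx 0.0194 tz -0.0300
0.6 tx 0.0286 tz -0.0376
0.75 tx 0.0389 tz -0.0439
0.9 tx 0.0499 tz -0.0485
1.05 tx 0.0616 tz -0.0514
1.2 tx 0.0735 tz -0.0526
1.35 tx 0.0855 tz -0.0519
1.5 tx 0.0972 tz -0.0495
```

```bash
python3 -m pendant '[[-1,[0,0,0],[0,0,0]],[-1,[0,0,0],[0,0,0]],[-1,[0,0,0],[0,0,0]],[-1,[0.002,0,-0.005],[0,0,0]],[-1,[0.005,0,-0.011],[0,0,0]],[-1,[0.008,0,-0.016],[0,0,0]],[-1,[0.0115,0,-0.021],[0,0,0]],[-1,[0.0155,0,-0.0255],[0,0,0]],[-1,[0.0195,0,-0.030],[0,0,0]],[-1,[0.0195,0,-0.030],[0,0,0]]]'
```

```text
clock: 2.4
tool_pos: [0.5851, 0.0484, 0.1339]
orientation: [-179.7, 0.0, -78.5]
force: [7.2, 0.6, -2.9]
opening: 0.0175
gripper_force: 30.0
```

```bash
python3 -m pendant '[[-1,[0.0045,0,-0.004],[0,0,0]],[-1,[0.009,0,-0.0076],[0,0,0]],[-1,[0.014,0,-0.011],[0,0,0]],[-1,[0.0195,0,-0.0139],[0,0,0]],[-1,[0.025,0,-0.0164],[0,0,0]],[-1,[0.0305,0,-0.0185],[0,0,0]],[-1,[0.0363,0,-0.0202],[0,0,0]],[-1,[0.0422,0,-0.0214],[0,0,0]],[-1,[0.0481,0,-0.0222],[0,0,0]],[-1,[0.0541,0,-0.0226],[0,0,0]]]'
python3 -m pendant '[[-1,[0.006,0,0.0003],[0,0,0]],[-1,[0.012,0,0.0007],[0,0,0]],[-1,[0.018,0,0.0018],[0,0,0]],[-1,[0.0237,0,0.0031],[0,0,0]],[-1,[0.0277,0,0.0045],[0,0,0]],[-1,[0.0277,0,0.0045],[0,0,0]]]'
```

```text
clock: 3.23
tool_pos: [0.5957, -0.0033, 0.157]
orientation: [-179.7, 0.1, -78.4]
force: [2.4, 6.7, 4.1]
opening: 0.0176
gripper_force: 30.0
clock: 3.73
tool_pos: [0.6016, -0.0321, 0.1535]
orientation: [-179.6, -0.0, -78.5]
force: [2.8, -0.6, 7.3]
opening: 0.0177
gripper_force: 30.0
```

```bash
python3 -m pendant '[[-1,[0.002,0,0.0005],[0,0,0]],[-1,[0.004,0,0.001],[0,0,0]],[-1,[0.004,0,0.001],[0,0,0]]]'
python3 -m pendant '[[-1,[0.002,0,0.0005],[0,0,0]],[-1,[0.004,0,0.001],[0,0,0]],[-1,[0.004,0,0.001],[0,0,0]]]'
```

```text
clock: 3.98
tool_pos: [0.6023, -0.0355, 0.1524]
orientation: [-179.6, -0.0, -78.5]
force: [1.5, 1.9, 7.9]
opening: 0.0175
gripper_force: 30.0
clock: 4.23
tool_pos: [0.6026, -0.0364, 0.1521]
orientation: [-179.6, 0.2, -78.4]
force: [-6.3, 19.0, 16.1]
opening: 0.0175
gripper_force: 30.0
```

```bash
python3 -m pendant '[[-1,[-0.003,0,0],[0,0,0]],[-0.3,[-0.003,0,0],[0,0,0]],[-0.3,[-0.003,0,0],[0,0,0]],[-0.3,[-0.003,0,0],[0,0,0]],[-0.3,[-0.003,0,-0.02],[0,0,0]],[-0.3,[-0.003,0,-0.045],[0,0,0]],[-0.3,[-0.003,0,-0.070],[0,0,0]],[-0.3,[-0.003,0,-0.08],[0,0,0]],[-0.3,[-0.003,0,-0.08],[0,0,0]]]'
python3 - <<'E'
from h import *
cv2.imwrite("pics/s2.png",cv2.resize(viewer.snapshot("side")[150:390,240:480,::-1],(600,600),interpolation=cv2.INTER_CUBIC))
E
```

```text
clock: 4.98
tool_pos: [0.6014, -0.0372, 0.2315]
orientation: [-179.7, -0.0, -78.5]
force: [-0.7, 0.4, 0.0]
opening: 0.0306
gripper_force: 0.0
```

View pics/s2.png

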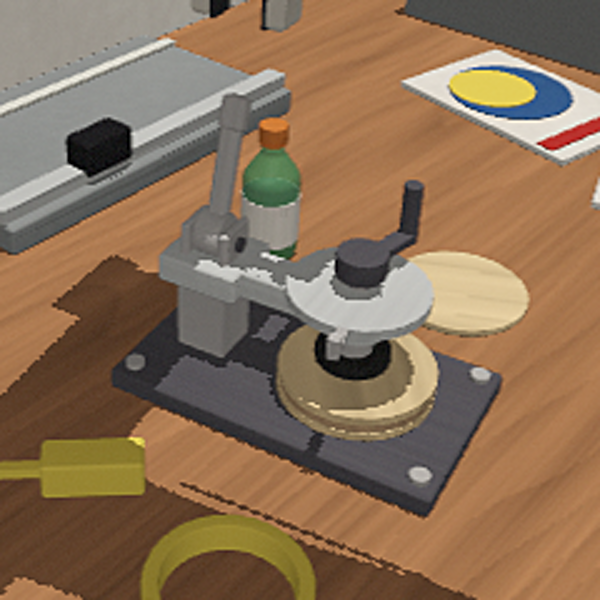

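The side crop shows the lever past upright (tip at about (236,97)), the crosshead raised, and the peg at (412,190) still at its starting angle. Next I'll take the peg from above.

```bash
python3 -m pendant '[[-0.3,[0.003,0.028,0],[0,0,4]],[-0.3,[0.007,0.056,0],[0,0,8]],[-0.3,[0.010,0.084,0.01],[0,0,12]],[-0.3,[0.0135,0.112,0.03],[0,0,15]],[-0.3,[0.0135,0.112,0.05],[0,0,15]],[-0.3,[0.0135,0.112,0.06],[0,0,15]],[-0.3,[0.0135,0.112,0.06],[0,0,15]]]'
python3 - <<'E'
from h import *
from plant import sensors
o=sensors.get_obs();print(o['joint_pos'],o['tool_pos'],o['force'])
for X in [(.4944,-.0728,.143),(.4975,-.0276,.114)]: print(proj("wrist",np.array(X)))
cv2.imwrite("pics/w3.png",viewer.snapshot("wrist")[:,:,::-1])
E
```

```text
clock: 5.62
tool_pos: [0.4912, -0.0729, 0.1659]
orientation: [179.7, -0.0, -93.5]
force: [0.5, 0.1, -0.5]
opening: 0.0309
gripper_force: 0.0
[ 1.42506861e+01  6.78164876e+00 -2.61625466e+01 -4.34715227e-02
 -5.73317229e+01 -1.77381218e+01] [ 0.4912497  -0.07287249  0.16591632] [ 0.47989145  0.0840768  -0.53577277]
[310.24148037 276.62391783]
[311.18029079 333.29818975]
```

View pics/w3.png

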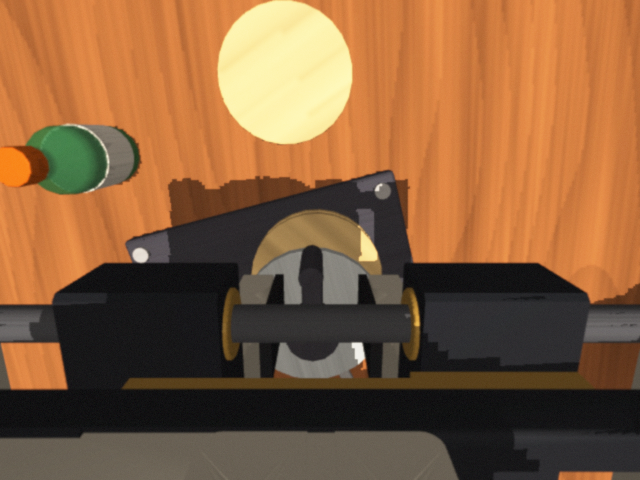

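The wrist view shows the crank arm along column 312 with its outer end at row 247, centred between the fingers and within 2 px of the prediction. I'll descend and grip.

```bash
python3 -m pendant '[[-0.3,[0,-0.003,0.012],[0,0,0]],[-0.3,[0,-0.003,0.024],[0,0,0]],[-0.3,[0,-0.003,0.036],[0,0,0]],[-0.3,[0,-0.003,0.046],[0,0,0]],[-0.3,[0,-0.003,0.046],[0,0,0]],[-1,[0,-0.003,0.046],[0,0,0]],[-1,[0,-0.003,0.046],[0,0,0]],[-1,[0,-0.003,0.046],[0,0,0]],[-1,[0,-0.003,0.046],[0,0,0]],[-1,[0,-0.003,0.046],[0,0,0]]]'
python3 - <<'E'
import numpy as np
# turn by d deg clockwise about nut axis; tool frame at start: y tangential, origin at radius 45, tool x = outward (-y world)
for d in np.arange(6,61,6):
    a=np.radians(d);print(d,"x %.4f y %.4f"%(-.0455*(1-np.cos(a)),.0455*np.sin(a)))
E
```

```text
clock: 6.5
tool_pos: [0.4964, -0.0727, 0.1234]
orientation: [-179.9, 0.0, -93.5]
force: [-0.5, 0.3, 2.0]
opening: 0.0114
gripper_force: 30.0
6 x -0.0002 y 0.0048
12 x -0.0010 y 0.0095
18 x -0.0022 y 0.0141
24 x -0.0039 y 0.0185
30 x -0.0061 y 0.0227
36 x -0.0087 y 0.0267
42 x -0.0117 y 0.0304
48 x -0.0151 y 0.0338
54 x -0.0188 y 0.0368
60 x -0.0227 y 0.0394
```

```bash
python3 -m pendant '[[-1,[-0.0002,0.0048,0],[0,0,6]],[-1,[-0.001,0.0095,0],[0,0,12]],[-1,[-0.0022,0.0141,0],[0,0,18]],[-1,[-0.0039,0.0185,0],[0,0,24]],[-1,[-0.0061,0.0227,0],[0,0,30]],[-1,[-0.0087,0.0267,0],[0,0,36]],[-1,[-0.0117,0.0304,0],[0,0,42]],[-1,[-0.0151,0.0338,0],[0,0,48]],[-1,[-0.0151,0.0338,0],[0,0,48]]]'
```

```text
clock: 7.25
tool_pos: [0.4629, -0.055, 0.122]
orientation: [180.0, 0.0, -141.8]
force: [3.5, 2.1, -12.5]
opening: 0.011
gripper_force: 30.0
```

```bash
python3 -m pendant '[[-1,[-0.0002,0.0048,0.0012],[0,0,6]],[-1,[-0.001,0.0095,0.002],[0,0,12]],[-1,[-0.0022,0.0141,0.0023],[0,0,18]],[-1,[-0.0039,0.0185,0.0025],[0,0,24]],[-1,[-0.0061,0.0227,0.0027],[0,0,30]],[-1,[-0.0087,0.0267,0.0029],[0,0,36]],[-1,[-0.0117,0.0304,0.0031],[0,0,42]],[-1,[-0.0151,0.0338,0.0033],[0,0,48]],[-1,[-0.0151,0.0338,0.0033],[0,0,48]]]'
```

```text
clock: 8.0
tool_pos: [0.4544, -0.0197, 0.12]
orientation: [-180.0, 0.0, 170.4]
force: [-0.4, 0.3, 2.6]
opening: 0.011
gripper_force: 30.0
```

```bash
python3 -m pendant '[[-1,[-0.0002,0.0048,0.0003],[0,0,6]],[-1,[-0.001,0.0095,0.0005],[0,0,12]],[-1,[-0.0022,0.0141,0.0007],[0,0,18]],[-1,[-0.0039,0.0185,0.0009],[0,0,24]],[-1,[-0.0061,0.0227,0.0011],[0,0,30]],[-1,[-0.0087,0.0267,0.0013],[0,0,36]],[-1,[-0.0117,0.0304,0.0015],[0,0,42]],[-1,[-0.0151,0.0338,0.0017],[0,0,48]],[-1,[-0.0188,0.0368,0.0019],[0,0,54]],[-1,[-0.0188,0.0368,0.0019],[0,0,54]]]'
python3 - <<'E'
from h import *
from plant import sensors
print(sensors.get_obs()['joint_pos'])
cv2.imwrite("pics/s4.png",cv2.resize(viewer.snapshot("side")[210:330,320:480,::-1],(800,600),interpolation=cv2.INTER_CUBIC))
E
```

```text
clock: 8.83
tool_pos: [0.483, 0.004, 0.1169]
orientation: [179.8, -1.9, 117.5]
force: [-9.6, 19.3, 7.6]
opening: 0.011
gripper_force: 30.0
[  22.26181601    8.91156474  -30.14776417   -2.41476939  -50.89987498
 -173.27301089]
```

View pics/s4.png

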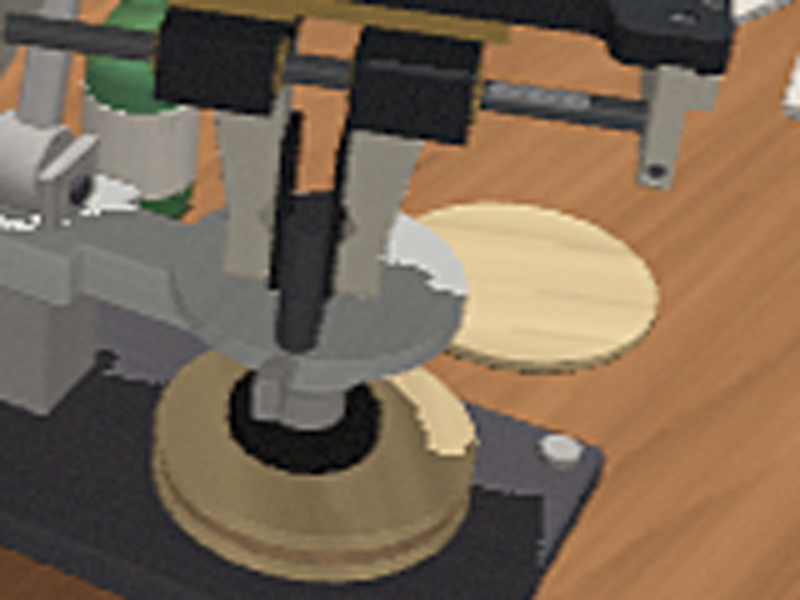

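The side crop shows the peg held at the front of the dial, at about (305,330), nearly at the tooth at (270,390). Joint 6 has wound up to the edge of its range, so I'll let go, rise and unwind.

```bash
python3 -m pendant '[[-0.3,[0,0,0],[0,0,0]],[-0.3,[0,0,0],[0,0,0]],[-0.3,[0,0,0],[0,0,0]],[-0.3,[0,0,-0.012],[0,0,-4]],[-0.3,[0,0,-0.03],[0,0,-8]],[-0.3,[0,0,-0.05],[0,0,-14]],[-0.3,[0,0,-0.07],[0,0,-20]],[-0.3,[0,0,-0.08],[0,0,-27]],[-0.3,[0,0,-0.08],[0,0,-34]],[-0.3,[0,0,-0.08],[0,0,-40]]]'
python3 - <<'E'
from h import *
from plant import sensors
o=sensors.get_obs();print(o['joint_pos'],o['qvel'])
E
```

```text
clock: 9.72
tool_pos: [0.4845, -0.0006, 0.1978]
orientation: [178.8, -0.9, 158.0]
force: [-0.1, 0.3, -0.9]
opening: 0.0308
gripper_force: 0.0
[  21.98073742    3.98464134  -24.08969643   -1.6953983   -61.80147474
 -133.2234756 ] [ 3.19734582e-03  7.04797647e-01 -1.09362914e+00 -1.47207553e-01
  2.93696902e-01  6.99857378e+01]
```

```bash
python3 -m pendant '[[-0.3,[0.006,0.006,0],[0,0,-7]],[-0.3,[0.012,0.012,0],[0,0,-14]],[-0.3,[0.018,0.018,0],[0,0,-21]],[-0.3,[0.024,0.024,0],[0,0,-28]],[-0.3,[0.03,0.03,0],[0,0,-35]],[-0.3,[0.036,0.036,0],[0,0,-42]],[-0.3,[0.042,0.042,0],[0,0,-49]],[-0.3,[0.048,0.048,0],[0,0,-56]],[-0.3,[0.054,0.054,0],[0,0,-63]],[-0.3,[0.061,0.0585,0],[0,0,-70]]]'
python3 -m pendant '[[-0.3,[0,0,0],[0,0,-7]],[-0.3,[0,0,0],[0,0,-14]],[-0.3,[0,0,0],[0,0,-21]],[-0.3,[0,0,0],[0,0,-28]],[-0.3,[0,0,0],[0,0,-35]],[-0.3,[0,0,0],[0,0,-42]],[-0.3,[0,0,0],[0,0,-49]],[-0.3,[0,0,0],[0,0,-56]],[-0.3,[0,0,0],[0,0,-64]],[-0.3,[0,0,0],[0,0,-64]]]'
python3 - <<'E'
from h import *
import pickle
p=viewer.camera_params("wrist");pickle.dump(p,open("w5.pkl","wb"))
im=viewer.snapshot("wrist")[:,:,::-1];cv2.imwrite("pics/w5.png",im)
for X in [(.4975,-.0276,.114),(.4737,.0313,.103),(.48,.014,.14)]: print(proj("wrist",np.array(X)))
E
```

```text
clock: 10.55
tool_pos: [0.4502, 0.0772, 0.1991]
orientation: [178.7, 0.7, -132.1]
force: [0.4, -0.2, 0.2]
opening: 0.0305
gripper_force: 0.0
clock: 11.38
tool_pos: [0.4502, 0.0767, 0.1991]
orientation: [-180.0, 1.5, -68.1]
force: [-0.6, 0.2, 0.2]
opening: 0.0307
gripper_force: 0.0
[307.65623294  33.85018354]
[309.92634646 151.54478634]
[308.80672879 120.80149828]
```

View pics/w5.png

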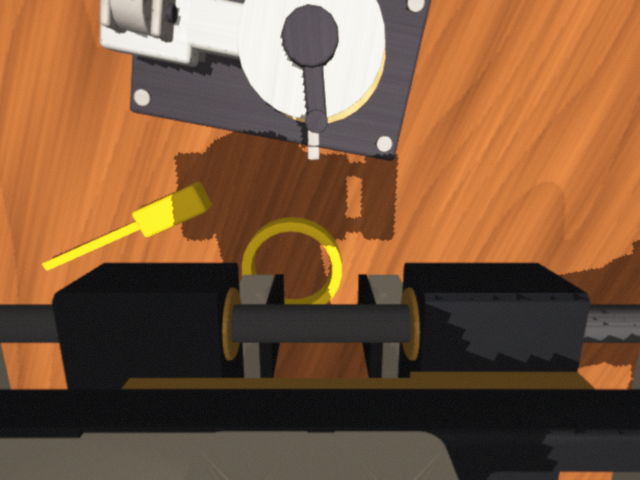

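The wrist view shows the hub at (310,36), the peg at (317,121) and the tooth at (314,152). The peg is nearly in line with the tooth; I'll measure it more finely.

Run:
```python
from h import *
import pickle;p=pickle.load(open("w5.pkl","rb"))
im=cv2.imread("pics/w5.png");g=cv2.cvtColor(im,cv2.COLOR_BGR2GRAY)
c=cv2.resize(im[0:175,240:400],(640,700),interpolation=cv2.INTER_CUBIC)[100:,:]
cv2.imwrite("pics/c5.png",c)
for r in (132,136,140,145,150,155,158):
    w=np.where((g[r,295:335]>170))[0]+295;print(r,w.min() if len(w) else 0,w.max() if len(w) else 0)
for r in (65,75,85,95,105,112,118,122,126,130):
    w=np.where((g[r,280:350]<95))[0]+280;print(r,w.min(),w.max())
for r in (20,28,36,44,52):
    w=np.where((g[r,270:350]<95))[0]+270;print("hub",r,w.min(),w.max())
a=lambda v:np.degrees(np.arctan2(v[1],v[0]))
n=plane("wrist",(310,36),.112,p)
for z in (.138,.143):
  q=plane("wrist",(317,121),z,p);print(n,q,a(q-n),np.linalg.norm((q-n)[:2]))
m=plane("wrist",(313.5,152),.103,p);print(m,a(m-n),np.linalg.norm((m-n)[:2]))
```

```text
132 308 311
136 308 318
140 309 318
145 311 315
150 308 318
155 308 318
158 309 317
65 298 323
75 303 322
85 305 323
95 306 324
105 306 324
112 280 325
118 280 348
122 280 349
126 280 349
130 280 349
hub 20 286 332
hub 28 284 336
hub 36 282 337
hub 44 283 336
hub 52 287 333
[ 0.49679425 -0.02713926  0.112     ] [0.47650643 0.01270018 0.138     ] 116.98699862507831 0.04470767524044141
[ 0.49679425 -0.02713926  0.112     ] [0.47648131 0.0126453  0.143     ] 117.04765587067843 0.04467020219839447
[0.4718913  0.03085325 0.103     ] 113.23949481008233 0.06311330055429053
```

View pics/c5.png

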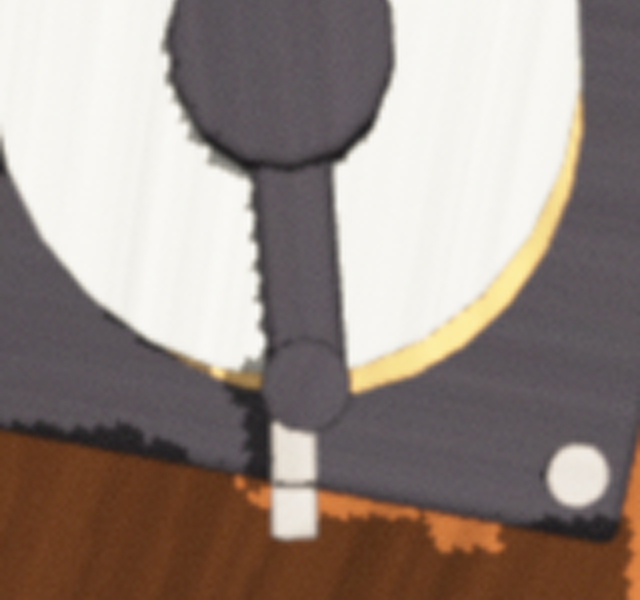

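The crop puts the peg about 3° short of the tooth, where it still needs to go clockwise. I'll level the tool, centre the fingers on the final peg position, and close them there to nudge it.

```bash
python3 -m pendant '[[-0.3,[0.0172,-0.0009,0],[0,1.5,-1.3]],[-0.3,[0.0344,-0.0018,0],[0,1.5,-1.3]],[-0.3,[0.0516,-0.0027,0],[0,1.5,-1.3]],[-0.3,[0.069,-0.0036,0],[0,1.5,-1.3]],[-0.3,[0.069,-0.0036,0],[0,1.5,-1.3]],[-0.3,[0.069,-0.0036,0],[0,1.5,-1.3]]]'
```

```text
clock: 11.93
tool_pos: [0.4788, 0.0135, 0.197]
orientation: [-180.0, 0.0, -67.5]
force: [-0.4, 0.6, -0.4]
opening: 0.0308
gripper_force: 0.0
```

```bash
python3 -m pendant '[[-0.3,[0,0,0.02],[0,0,0]],[-0.3,[0,0,0.04],[0,0,0]],[-0.3,[0,0,0.06],[0,0,0]],[-0.3,[0,0,0.078],[0,0,0]],[-0.3,[0,0,0.078],[0,0,0]],[-1,[0,0,0.078],[0,0,0]],[-1,[0,0,0.078],[0,0,0]],[-1,[0,0,0.078],[0,0,0]],[-1,[0,0,0.078],[0,0,0]],[-1,[0,0,0.078],[0,0,0]]]'
python3 - <<'E'
from plant import sensors
o=sensors.get_obs();print(o['tool_pos'],o['force'],o['moment'])
E
```

```text
clock: 12.77
tool_pos: [0.4791, 0.0145, 0.1203]
orientation: [-179.9, 0.0, -67.3]
force: [-2.5, 1.4, 5.6]
opening: 0.0108
gripper_force: 30.0
[0.47912771 0.01452262 0.12025256] [-2.54274132  1.44753429  5.62036354] [ 0.58052902  1.03469123 -0.03392396]
```

Now release, retreat to the same viewpoint and look again.

```bash
python3 -m pendant '[[-0.3,[0,0,0],[0,0,0]],[-0.3,[0,0,0],[0,0,0]],[-0.3,[0,0,0],[0,0,0]],[-0.3,[0,0,-0.025],[0,0,0]],[-0.3,[0,0,-0.05],[0,0,0]],[-0.3,[-0.02,0,-0.075],[0,0,0]],[-0.3,[-0.045,0,-0.08],[0,0,0]],[-0.3,[-0.07,0,-0.08],[0,0,0]],[-0.3,[-0.07,0,-0.08],[0,0,0]],[-0.3,[-0.07,0,-0.08],[0,0,0]]]'
cat > m.py <<'E'
from h import *
import sys
p=viewer.camera_params("wrist");im=viewer.snapshot("wrist")[:,:,::-1];cv2.imwrite("pics/%s.png"%sys.argv[1],im)
for X in [(.4968,-.0271,.112),(.4792,.0141,.14),(.4719,.0309,.103)]: print(proj("wrist",np.array(X),p))
u,v=map(int,proj("wrist",np.array([.4765,.0127,.14]),p)); print(u,v)
v0=max(v-121,0);cv2.imwrite("pics/%sc.png"%sys.argv[1],cv2.resize(im[v0:v0+150,240:400],None,fx=4,fy=4,interpolation=cv2.INTER_CUBIC));print("v0",v0)
g=cv2.cvtColor(im,cv2.COLOR_BGR2GRAY)
for r in range(v+18,v+40,3):
    w=np.where((g[r,290:340]>170))[0]+290
    if len(w):print("tooth",r,w.min(),w.max())
for r in range(v-100,v-60,6):
    if r<0: continue
    w=np.where((g[r,270:350]<95))[0]+270
    if len(w):print("hub",r,w.min(),w.max())
for r in range(v-45,v-10,6):
    w=np.where((g[r,290:340]<95))[0]+290
    if len(w):print("arm",r,w.min(),w.max())
E
python3 m.py w6
```

```text
clock: 13.6
tool_pos: [0.4515, 0.0796, 0.1995]
orientation: [-179.9, 0.0, -67.1]
force: [0.1, -0.1, 0.4]
opening: 0.0305
gripper_force: 0.0
[317.79455008  37.31205419]
[317.91156296 120.20455948]
[318.72078957 152.27113009]
323 119
v0 0
tooth 137 314 323
tooth 140 314 323
tooth 143 314 323
tooth 146 317 320
tooth 149 314 323
tooth 152 313 323
tooth 155 313 323
tooth 158 314 323
hub 19 297 339
hub 25 293 342
hub 31 291 344
hub 37 290 344
hub 43 291 344
hub 49 292 342
hub 55 295 340
arm 74 310 328
arm 80 309 328
arm 86 310 328
arm 92 310 328
arm 98 311 328
arm 104 311 328
```

View pics/w6c.png

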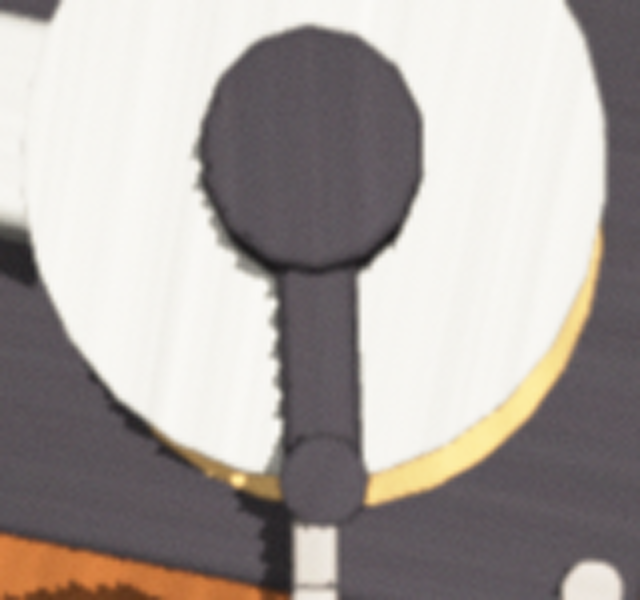

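The crop shows the peg at column 324, while the hub-to-tooth line runs from 312 to 315. About 1.7° (1.4 mm) is left to go, so I'll repeat the nudge shifted by that much.

```bash
python3 -m pendant '[[-0.3,[0.025,-0.0014,0],[0,0,0]],[-0.3,[0.05,-0.0014,0]  ,[0,0,0]],[-0.3,[0.07,-0.0014,0.01],[0,0,0]],[-0.3,[0.07,-0.0014,0.03],[0,0,0]],[-0.3,[0.07,-0.0014,0.055],[0,0,0]],[-0.3,[0.07,-0.0014,0.08],[0,0,0]],[-0.3,[0.07,-0.0014,0.08],[0,0,0]],[-1,[0.07,-0.0014,0.08],[0,0,0]],[-1,[0.07,-0.0014,0.08],[0,0,0]],[-1,[0.07,-0.0014,0.08],[0,0,0]]]'
python3 -m pendant '[[-1,[0,0,0],[0,0,0]],[-1,[0,0,0],[0,0,0]],[-1,[0,0,0],[0,0,0]]]'
python3 -m pendant '[[-0.3,[0,0,0],[0,0,0]],[-0.3,[0,0,0],[0,0,0]],[-0.3,[0,0,0],[0,0,0]],[-0.3,[0,0,-0.025],[0,0,0]],[-0.3,[0,0,-0.05],[0,0,0]],[-0.3,[-0.02,0,-0.075],[0,0,0]],[-0.3,[-0.045,0,-0.08],[0,0,0]],[-0.3,[-0.07,0,-0.08],[0,0,0]],[-0.3,[-0.07,0,-0.08],[0,0,0]],[-0.3,[-0.07,0,-0.08],[0,0,0]]]'
python3 m.py w7
```

```text
clock: 14.48
tool_pos: [0.4812, 0.0149, 0.1207]
orientation: [-179.8, -0.0, -67.3]
force: [0.8, -0.1, -0.0]
opening: 0.0163
gripper_force: 0.2
clock: 14.73
tool_pos: [0.4806, 0.015, 0.1204]
orientation: [-179.9, -0.0, -67.2]
force: [-2.3, -0.1, 7.6]
opening: 0.0105
gripper_force: 30.0
clock: 15.57
tool_pos: [0.4527, 0.0803, 0.1995]
orientation: [-179.9, 0.0, -67.1]
force: [-1.0, 0.0, -1.0]
opening: 0.0306
gripper_force: 0.0
[320.40636897  37.04574295]
[320.69719973 119.93971592]
[321.05249025 152.04677312]
326 119
v0 0
tooth 137 316 325
tooth 140 316 325
tooth 143 316 325
tooth 146 320 322
tooth 149 316 325
tooth 152 316 325
tooth 155 316 325
tooth 158 316 325
hub 19 299 342
hub 25 296 344
hub 31 294 347
hub 37 294 346
hub 43 293 346
hub 49 295 345
hub 55 298 342
arm 74 310 329
arm 80 311 329
arm 86 311 329
arm 92 311 329
arm 98 311 329
arm 104 311 329
```

I've used all ten picture views, so from here I check numerically with sub-pixel edges.

```bash
cat > e.py <<'E'
import cv2,numpy as np,sys
def edge(row,lo,hi,t,rising):
    s=row.astype(float)
    for i in range(lo,hi):
        a,b=s[i],s[i+1]
        if (a<t<=b) if rising else (a>=t>b): return i+(t-a)/(b-a)
    return np.nan
for f in sys.argv[1:]:
    g=cv2.cvtColor(cv2.imread(f"pics/{f}.png"),cv2.COLOR_BGR2GRAY)
    rs=np.arange(72,108);e=np.array([edge(g[r],316,345,150,True) for r in rs])
    k=np.polyfit(rs,e,1)
    tr=np.r_[138:143,150:157];L=[edge(g[r],300,322,150,True) for r in tr];R=[edge(g[r],318,335,150,False) for r in tr]
    hr=np.arange(25,50);H=np.array([edge(g[r],330,360,150,True) for r in hr])
    # hub circle from right edge: max col
    kk=np.polyfit(hr,H,2);hy=-kk[1]/2/kk[0]
    print(f,"arm right@90 %.2f slope deg %.2f"%(np.polyval(k,90),np.degrees(np.arctan(k[0]))),"tooth L,R,c %.2f %.2f %.2f"%(np.nanmedian(L),np.nanmedian(R),(np.nanmedian(L)+np.nanmedian(R))/2),"hub right %.2f row %.1f"%(np.polyval(kk,hy),hy))
    # peg right edge against lighter background
    print([round(edge(g[r],318,340,95,True),1) for r in range(108,134,2)])
E
python3 e.py w5 w6 w7
```

```text
w5 arm right@90 324.25 slope deg 4.24 tooth L,R,c 307.56 318.66 313.11 hub right 338.05 row 35.7
[np.float64(324.8), np.float64(325.0), np.float64(325.1), np.float64(325.2), np.float64(321.8), np.float64(322.0), np.float64(320.7), np.float64(323.0), nan, np.float64(320.0), np.float64(319.0), nan, np.float64(333.0)]
w6 arm right@90 329.38 slope deg 1.71 tooth L,R,c 312.35 323.89 318.12 hub right 345.34 row 37.0
[np.float64(329.1), np.float64(329.2), np.float64(320.5), np.float64(320.0), np.float64(326.7), np.float64(325.5), np.float64(325.8), np.float64(329.0), np.float64(327.0), np.float64(323.5), np.float64(323.0), nan, nan]
w7 arm right@90 330.16 slope deg -0.41 tooth L,R,c 315.07 326.03 320.55 hub right 348.02 row 36.8
[np.float64(329.3), np.float64(329.3), np.float64(329.4), np.float64(319.8), np.float64(319.0), np.float64(326.0), np.float64(326.3), np.float64(325.0), np.float64(322.6), np.float64(321.8), np.float64(321.7), np.float64(321.4), nan]
```

The arm slope is -0.4° against about +0.1° for the tooth line, so the nut is at the tooth within 0.01 rad. Next I'll go back above the lever.

```bash
python3 -m pendant '[[-0.1,[0,0,-0.015],[0,0,0]],[-0.1,[0.01,-0.005,-0.031],[0,0,2]],[-0.1,[0.036,-0.02,-0.031],[0,0,4]],[-0.1,[0.062,-0.034,-0.031],[0,0,6]],[-0.1,[0.088,-0.049,-0.031],[0,0,8]],[-0.1,[0.114,-0.063,-0.031],[0,0,10]],[-0.1,[0.14,-0.078,-0.031],[0,0,11.4]],[-0.1,[0.165,-0.092,-0.031],[0,0,11.4]],[-0.1,[0.165,-0.092,-0.031],[0,0,11.4]],[-0.1,[0.165,-0.092,-0.031],[0,0,11.4]]]'
```

```text
clock: 16.45
tool_pos: [0.602, -0.0394, 0.2285]
orientation: [179.9, 0.0, -78.8]
force: [-1.7, 0.2, -0.5]
opening: 0.0396
gripper_force: 0.0
```

```bash
python3 -m pendant '[[-0.1,[-0.003,0,0.02],[0,0,0]],[-0.1,[-0.003,0,0.045],[0,0,0]],[-0.1,[-0.003,0,0.065],[0,0,0]],[-0.1,[-0.003,0,0.0755],[0,0,0]],[-0.1,[-0.003,0,0.0755],[0,0,0]],[-1,[-0.003,0,0.0755],[0,0,0]],[-1,[-0.003,0,0.0755],[0,0,0]],[-1,[-0.003,0,0.0755],[0,0,0]],[-1,[-0.003,0,0.0755],[0,0,0]],[-1,[-0.003,0,0.0755],[0,0,0]]]'
python3 - <<'E'
import numpy as np
R=.0857
def P(a):return np.array([-R*np.cos(.305+a),-R*np.sin(.305+a)])
for a0,a1 in[(1.5,.75),(.75,0)]:
  for a in np.linspace(a0,a1,9)[1:]: print("%.3f"%a,np.round(P(a)-P(a0),4))
E
```

```text
clock: 17.28
tool_pos: [0.602, -0.0341, 0.156]
orientation: [-179.8, 0.0, -78.6]
force: [1.3, 1.0, 2.5]
opening: 0.0175
gripper_force: 30.0
1.406 [-0.0079 -0.0015]
1.312 [-0.0159 -0.0022]
1.219 [-0.0239 -0.0022]
1.125 [-0.0319 -0.0015]
1.031 [-0.0398  0.    ]
0.938 [-0.0475  0.0022]
0.844 [-0.055   0.0052]
0.750 [-0.0622  0.0088]
0.656 [-0.0068  0.0043]
0.562 [-0.0132  0.0092]
0.469 [-0.019   0.0147]
0.375 [-0.0244  0.0207]
0.281 [-0.0291  0.0271]
0.188 [-0.0332  0.034 ]
0.094 [-0.0367  0.0413]
0.000 [-0.0395  0.0488]
```

```bash
python3 -m pendant '[[-1,[-0.008,0,-0.0015],[0,0,0]],[-1,[-0.016,0,-0.0022],[0,0,0]],[-1,[-0.024,0,-0.0022],[0,0,0]],[-1,[-0.032,0,-0.0015],[0,0,0]],[-1,[-0.04,0,0],[0,0,0]],[-1,[-0.0475,0,0.0022],[0,0,0]],[-1,[-0.055,0,0.0052],[0,0,0]],[-1,[-0.0622,0,0.0088],[0,0,0]],[-1,[-0.0622,0,0.0088],[0,0,0]]]'
```

```text
clock: 18.03
tool_pos: [0.5896, 0.0276, 0.1479]
orientation: [-179.8, 0.0, -78.6]
force: [-2.9, 2.7, 9.8]
opening: 0.0176
gripper_force: 30.0
```

```bash
python3 -m pendant '[[-1,[-0.0068,0,0.0043],[0,0,0]],[-1,[-0.0132,0,0.0092],[0,0,0]],[-1,[-0.019,0,0.0147],[0,0,0]],[-1,[-0.0244,0,0.0207],[0,0,0]],[-1,[-0.0291,0,0.0271],[0,0,0]],[-1,[-0.0332,0,0.034],[0,0,0]],[-1,[-0.0367,0,0.0413],[0,0,0]],[-1,[-0.0367,0,0.0413],[0,0,0]]]'
```

```text
clock: 18.7
tool_pos: [0.5821, 0.0644, 0.1051]
orientation: [-179.9, 0.1, -78.6]
force: [-1.2, 6.3, 3.5]
opening: 0.0178
gripper_force: 30.0
```

```bash
python3 -m pendant '[[-1,[-0.001,0,0.004],[0,0,0]],[-1,[-0.002,0,0.007],[0,0,0]],[-1,[-0.002,0,0.007],[0,0,0]]]'
```

```text
clock: 18.95
tool_pos: [0.5817, 0.0664, 0.0986]
orientation: [-179.8, 0.1, -78.6]
force: [-2.8, 8.4, 4.6]
opening: 0.0176
gripper_force: 30.0
```

```bash
python3 -m pendant '[[-1,[0,0,0.002],[0,0,0]],[-1,[0,0,0.004],[0,0,0]],[-1,[0,0,0.004],[0,0,0]]]'
python3 -m pendant '[[-1,[0,0,0.002],[0,0,0]],[-1,[0,0,0.004],[0,0,0]],[-1,[0,0,0.004],[0,0,0]]]'
```

```text
clock: 19.2
tool_pos: [0.582, 0.0665, 0.0974]
orientation: [-179.8, 0.1, -78.6]
force: [-13.1, 9.0, 26.0]
opening: 0.0177
gripper_force: 30.0
clock: 19.45
tool_pos: [0.5822, 0.0663, 0.0946]
orientation: [-179.7, 0.1, -78.6]
force: [-15.5, 7.6, 35.2]
opening: 0.0178
gripper_force: 30.0
```

The force jumped to 26–35 N, so the lever is at its closed stop. I'll ease off, release and retreat.

```bash
python3 -m pendant '[[-1,[0,0,-0.002],[0,0,0]],[-1,[0,0,-0.003],[0,0,0]],[0,[0,0,-0.003],[0,0,0]],[0,[0,0,-0.003],[0,0,0]],[0,[0,0,-0.003],[0,0,0]],[0,[0,0,-0.003],[0,0,0]],[0,[0,0,-0.03],[0,0,0]],[0,[0,0,-0.065],[0,0,0]],[0,[0,0,-0.1],[0,0,0]],[0,[0,0,-0.1],[0,0,0]]]'
python3 -m pendant '[[0,[-0.02,0,-0.03],[0,0,0]],[0,[-0.04,0,-0.03],[0,0,0]],[0,[-0.04,0,-0.03],[0,0,0]],[0,[-0.04,0,-0.03],[0,0,0]]]'
python3 - <<'E'
from h import *
for n in ["scene","side"]:
    im=viewer.snapshot(n)[:,:,::-1].copy();cv2.imwrite(f"pics/{n}9.png",im);old=cv2.imread(f"pics/{n}0.png")
    # lever-region template match old -> new
    (x,y,w,h)={"scene":(325,232,22,20),"side":(288,238,22,22)}[n]
    t=old[y:y+h,x:x+w];s=im[y-15:y+h+15,x-15:x+w+15]
    r=cv2.minMaxLoc(cv2.matchTemplate(s,t,cv2.TM_CCOEFF_NORMED));print(n,r[1],np.array(r[3])-15)
    # bystanders/base displaced?
    for k,(x,y,w,h) in {"scene":dict(glue=(200,285,34,65),spare=(166,266,60,40),stick=(352,274,90,50),tape=(342,235,30,36),stack=(250,255,24,30)),"side":dict(stick=(185,322,115,28),tape=(294,355,74,66),stack=(345,290,75,38))}[n].items():
        r=cv2.minMaxLoc(cv2.matchTemplate(im[y-8:y+h+8,x-8:x+w+8],old[y:y+h,x:x+w],cv2.TM_CCOEFF_NORMED));print(k,round(r[1],2),np.array(r[3])-8)
p=viewer.camera_params("wrist");im=viewer.snapshot("wrist")[:,:,::-1];cv2.imwrite("pics/w9.png",im)
for k,X in dict(hub=(.4968,-.0271,.106),peg=(.4792,.0141,.134),tooth=(.4719,.0309,.097),tip=(.5778,.0766,.1266)).items(): print(k,proj("wrist",np.array(X),p))
E
```

```text
clock: 20.28
tool_pos: [0.5849, 0.065, 0.1967]
orientation: [-179.4, 0.0, -78.6]
force: [0.9, 0.7, 1.0]
opening: 0.0439
gripper_force: 0.0
clock: 20.62
tool_pos: [0.5732, 0.1044, 0.2196]
orientation: [-180.0, 0.0, -78.6]
force: [0.1, -0.0, 0.1]
opening: 0.0438
gripper_force: 0.0
scene 0.7798532843589783 [-2  2]
glue 1.0 [0 0]
spare 1.0 [0 0]
stick 0.04 [1 0]
tape 0.55 [-1 -3]
stack 0.97 [0 0]
side 0.7075808644294739 [-1  2]
stick 0.3 [0 0]
tape 0.39 [ 1 -5]
stack 0.97 [0 0]
hub [480.38259209  52.07556236]
peg [507.06444346 125.23308941]
tooth [485.25063897 153.04726714]
tip [318.90492098 195.02715138]
```

```bash
python3 -m pendant '[[0,[0,0.03,0],[0,0,-4]],[0,[0,0.06,0.01],[0,0,-8]],[0,[0,0.09,0.02],[0,0,-11.4]],[0,[0,0.123,0.026],[0,0,-11.4]],[0,[0,0.123,0.026],[0,0,-11.4]],[0,[0,0.123,0.026],[0,0,-11.4]],[0,[0,0.123,0.026],[0,0,-11.4]]]'
python3 m.py w10; python3 e.py w10
python3 - <<'E'
import cv2,numpy as np
for n in ("scene","side"):
  for f in "09":
    im=cv2.imread(f"pics/{n}{f}.png");h=cv2.cvtColor(im,cv2.COLOR_BGR2HSV)
    m=cv2.inRange(h,(22,150,50),(34,255,255))
    x,y,w,hh={"scene":(335,225,110,105),"side":(180,315,195,115)}[n];m=m[y:y+hh,x:x+w]
    k,l,s,c=cv2.connectedComponentsWithStats(m)
    print(n,f,[(s[i,4],*(c[i]+[x,y]).round(1)) for i in range(1,k) if s[i,4]>60])
E
```

```text
clock: 21.35
tool_pos: [0.4531, 0.0794, 0.1939]
orientation: [-179.9, 0.0, -67.3]
force: [0.4, 0.6, 0.1]
opening: 0.0438
gripper_force: 0.0
[319.89476912  36.88815237]
[320.38568985 121.80553848]
[320.87862356 154.30449231]
326 121
v0 0
tooth 139 316 325
tooth 142 316 325
tooth 145 316 325
tooth 151 316 325
tooth 154 316 325
tooth 157 316 325
tooth 160 316 324
hub 21 298 341
hub 27 295 344
hub 33 293 346
hub 39 293 346
hub 45 293 346
hub 51 294 344
hub 57 297 341
arm 76 311 329
arm 82 310 329
arm 88 310 329
arm 94 311 329
arm 100 310 329
arm 106 310 329
w10 arm right@90 330.00 slope deg -0.06 tooth L,R,c 315.14 325.76 320.45 hub right 347.38 row 39.5
[np.float64(329.2), np.float64(329.1), np.float64(329.1), np.float64(329.2), np.float64(329.1), np.float64(319.0), np.float64(325.5), np.float64(325.6), np.float64(324.0), np.float64(326.0), nan, nan, np.float64(320.7)]
scene 0 [(np.int32(952), np.float64(365.5), np.float64(251.4)), (np.int32(962), np.float64(384.7), np.float64(295.1))]
scene 9 [(np.int32(988), np.float64(366.1), np.float64(250.7)), (np.int32(953), np.float64(385.4), np.float64(295.7))]
side 0 [(np.int32(1426), np.float64(257.8), np.float64(337.1)), (np.int32(2216), np.float64(330.7), np.float64(388.6))]
side 9 [(np.int32(1424), np.float64(257.9), np.float64(337.1)), (np.int32(2220), np.float64(330.6), np.float64(388.3))]
```

The nut still lines up with the tooth, the lever is down against its stop, and the bystanders haven't moved. Handing in.

```bash
python3 -c "
from plant import workorder
print(workorder.close_job())"
```

```text
the job is handed in; nothing more can be done
None
```

I opened the lever to its stop, turned the nut clockwise until its arm lined up with the tooth (within about 0.01 rad in the wrist camera), closed the lever to its stop, and handed the job in at about 21 s with the discs and bystanders where they were; no verdict came back.

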